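Clamp the painting board in its jig

TASK

A small painting board lies loose in the clamping jig on the art-room table. Clamp it: push the swing strap round until it lies straight across the board against its stop, and only then push the raised cam lever all the way down. Pick nothing up, and leave the board and the things lying about where they are.

Things in the scene. Friction and masses are not known exactly. Their poses are not given: they have to be found in the camera images.
- jig: the jig, fixed to the table: a plywood base 230 (x) x 280 (y) x 18 mm thick. Origin on the table (z = 0); x runs across the strap, y along the closed strap from its pivot to the lever, z up; the base spans x -115..115, y -155..125 mm. The steel upright that stops the strap and carries the lever spans x 13..28, y 81..115, up to z 98 mm. The jig's place and yaw vary.
- strap (a joint): swing angle of the strap about the upright pivot (rad): 0 = straight across the board along the jig's +y, against the stop; positive = swung away towards the jig's -x (the robot's side). Range 0 to 1.3; starts at 0.55 to 1.0. It has no spring and stays where it is left; friction about 0.15 N m.
- strap_pivot (a point): point on the strap's pivot axis at half the strap's height (jig frame 0, -120, 47 mm); does not move
- strap_end (a point): centre of the strap's free end, at half its height, 230 mm from the pivot axis. The strap is a plain aluminium bar 24 mm wide, 26 mm high (34 to 60 mm above the table).
- lever (a joint): angle of the cam lever above level (rad): 0 = fully down, lying level and pointing along the jig's +y, away from the board; positive = raised. Range 0 to 1.35; starts at 0.85 to 1.25. It has no spring and stays where it is left; friction about 0.3 N m.
- lever_axle (a point): point on the lever's level axle (jig frame 0, 98, 80 mm), which runs along the jig's x; does not move
- lever_tip (a point): end of the lever, 120 mm from its axle. The last 65 mm are a black handle 24 mm wide and 14 mm thick, the centre line of which passes through this point and the axle; between handle and axle it is a steel bar 16 mm wide, 8 mm thick. When down, the top of the handle is 87 mm above the table.
- panel: the painting board, 190 (x) x 148 (y) x 12 mm, loose on the jig base between two low fences 8 mm high; its top is 30 mm above the table, 4 mm below the strap. Origin at the centre of its underside.
- eraser: bystander: eraser 22 x 48 x 13 mm lying on the far (+x) half of the board, outside the strap's sweep
- ink_jar: bystander: small jar 38 mm across, 42 mm high, standing on the jig base at its +x, -y corner
- paint_bottle: bystander: upright paint bottle 46 mm across, 125 mm high, on the table left of the jig, towards the robot
- brush_pot: bystander: steel pot 76 mm across with brushes, 200 mm high in all, on the table on the left
- screwdriver: bystander: screwdriver lying on the table on the left
- tape_roll: bystander: roll of tape 90 mm across, 24 mm high, lying flat on the table on the right
- paint_tube: bystander: paint tube 105 x 30 x 20 mm lying on the table on the right

How it is judged:
On the way, in this order (a step that is already met when the one before it is completed fails the run):
1. the strap is swung right across the board, against its stop, with the lever still raised (value of joint strap below 0.06 rad and value of joint lever above 0.6 rad), for 0.2 s.
2. the cam lever is pushed fully down with the strap still home (value of joint lever below 0.08 rad and value of joint strap below 0.06 rad), for 0.2 s.
At the end, for the whole second after the job is handed in: the strap within 0.06 rad of its stop and the lever within 0.08 rad of fully down, both at rest; the board within 12 mm of where it lay; bottle, pot and jar upright (all of step 2 and distance of panel from where it was at the start of the episode below 0.012 m and velocity of joint strap between -0.05 and 0.05 rad/s and velocity of joint lever between -0.05 and 0.05 rad/s and angle between each of paint_bottle, brush_pot, ink_jar's own z axis and vertical below 0.2 rad); the robot touches nothing.
It fails at once if the lever is pushed down (below 0.5 rad) before the strap is across (within 0.12 rad) (value of joint lever below 0.5 rad and value of joint strap above 0.12 rad).
It fails at once if the board is shifted more than 12 mm or lifted (distance of panel from where it was at the start of the episode above 0.012 m or angle between panel's own z axis and vertical above 0.1 rad).
It fails at once if a bystander is moved more than 20 mm (distance of any of eraser, ink_jar, paint_bottle, brush_pot, screwdriver, tape_roll, paint_tube from where it was at the start of the episode above 0.02 m).
It also fails if it takes over 48 s, if anything falls off the work surface, if the arm or the gripper's body presses on something with over 40 N, if the wrist force passes 120 N, or if a joint passes its speed limit or range.

ROBOT

A 6-joint arm with a two-finger parallel gripper is mounted at the origin on the work surface. World frame = base frame: x ahead of the robot, y to its left, z up, the work surface at z = 0. Lengths are in m, angles in rad, forces in N, time in s.
With the tool pointing down it reaches from about 0.25 to 0.775 m from the base axis. Payload 8.9 kg.
Tool frame: the origin (TCP) lies on the centre line of the jaws, within the pads' length; the fingertips stand 14 mm ahead of it and the grasp point (between the pads) lies 5 mm behind it; z points along the fingers, y is the line along which they close (so a half turn about z gives the same grasp; the last joint's range is limited). The gripper opens to 85 mm and grips with 20 to 120 N. Pads are 22 mm wide; open, the fingers measure 114 mm over their backs; the gripper's body (76 mm by 85 mm) begins 54 mm behind the grasp point. The pads swing forward as they close: fully open they stand 13 mm farther back than shut.
Start: joints at [1.121, 0.291, -0.153, 1.127, 0, 1.431], TCP at [0.161, 0.5, 0.221] pointing down, gripper open.
Joint ranges: [-2.52, 2.52], [-0.91, 1.74], [-1.3, 1.37], [-1.96, 2.02], [-1.52, 1.47], [-3.14, 3.14]. Speed limits (rad/s): [2.22, 2.22, 2.79, 3.14, 3.14, 3.14].

INTERFACE

Orientations are given as a unit quaternion [x, y, z, w].
In Python, from rig import arm, open_jaws, grasp, solver, readout, vision, workorder gives the robot as it stands. Calls block until the motion is done:
- arm.move_ptp(position, orientation): joint-space move of the TCP to a pose.
- arm.servo_line(position, attitude=None, feed=0.15, force_limit=None): straight line of the TCP; attitude=None keeps the orientation; feed is the mean speed in m/s. With force_limit (N) it stops when the force on the tool has changed by that much, and returns True; else False.
- arm.move_j(angles): joint-space move.
- open_jaws() and grasp(grip_force=None): open the fingers fully, or close them until they stop; grip_force is the grip in N (None keeps the last).
- arm.hold(seconds).
- solver.solve_ik(position, orientation): joint angles nearest the present ones, or None.
- readout.read_state(): the state.
- vision.get_image(name): name is "side" or "top"; returns the picture (420x560x3 uint8, red, green, blue); there is no depth.
- vision.camera_model(name): a dict with "intrinsics" (3x3 intrinsics, pixels), "origin" and "rotation" of the camera in the world. Camera axes: x right, y down, z forward; pixel columns grow to the right and rows downward; lengths in m; the calibration is good to about 2 mm. A picture is of the moment at which its call begins. camera_model takes no time and is no camera call.
A pose or a line that the arm cannot do raises arm.IKError and nothing moves.
- workorder.job_done(): hands the job in; it is judged then, once.
The state is a dict: "clock": time; "joints": joint angles; "joint_velocities": joint speeds; "joint_efforts": joint torques, N m; "tcp_pos": TCP position; "ee_rot": TCP orientation; "force": force on the tool from outside, world axes, zero at the start; "wrist_torque": the same for the moment, N m; "finger_gap": finger opening in m; "grip_force": force on a finger pad.
Only numpy, scipy, OpenCV 4.12 (cv2) and the standard library are available. Lean on these libraries where they do the work, as an engineer would, in place of code of your own. Each camera call takes 0.05 s, during which the arm holds its last target. There are 200 camera calls.

## Working session

There is one attempt and no reset: what is moved stays moved. The work goes in short steps, each a Python script; the robot and the scene stay as the last script left them, time stands still between calls to the robot, and variables do not carry over. Pictures are saved under pics/ and viewed, at most 10 in all, crops included, and the job is handed in when it is done.

```bash
mkdir -p pics
python3 - <<'E'
from rig import *
from rig import vision,readout
import cv2
for n in("side","top"):
    cv2.imwrite(f"pics/{n}0.png",vision.get_image(n)[:,:,::-1]); m=vision.camera_model(n)
    print(n,m)
s=readout.read_state();print(s["clock"],s["tcp_pos"],s["ee_rot"])
E
```

```text
side {'intrinsics': array([[431.97508498,   0.        , 289.7877651 ],
       [  0.        , 431.97508498, 215.41005291],
       [  0.        ,   0.        ,   1.        ]]), 'origin': array([ 0.37768709, -0.78112364,  0.93120714]), 'rotation': array([ 0.92519157, -0.10980832,  0.03392773, -0.36167888])}
top {'intrinsics': array([[513.477395  ,   0.        , 277.18435522],
       [  0.        , 513.477395  , 208.67808979],
       [  0.        ,   0.        ,   1.        ]]), 'origin': array([ 0.30796179, -0.02236612,  1.33228728]), 'rotation': array([ 0.71087731, -0.69718815,  0.05939614, -0.07109313])}
0.1 [0.16037761 0.49949894 0.22089702] [ 1.54771798e-01  9.87950083e-01 -5.43045834e-04 -1.71666208e-04]
```

View pics/top0.png

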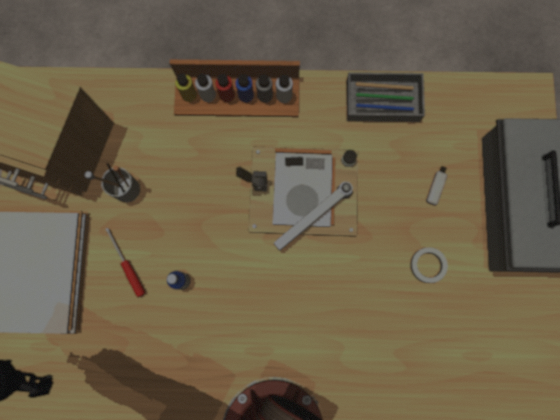

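View pics/side0.png

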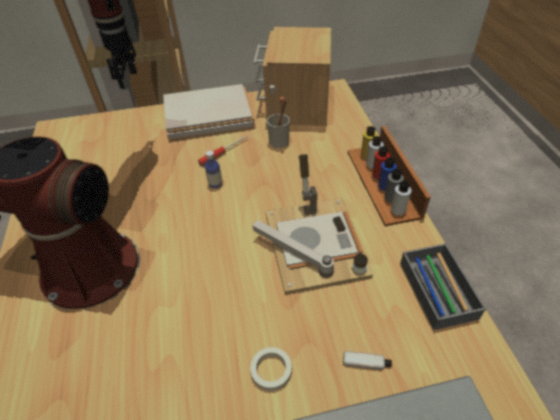

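The top view shows the jig with its pivot at about (347,188), the strap end at (281,243), the upright at (260,181) and the lever tip at (240,172). Jig +y runs roughly along world +y. I'll enlarge both views for pixel positions.

```bash
python3 - <<'E'
import cv2
a=cv2.imread("pics/top0.png")[135:250,225:375];b=cv2.imread("pics/side0.png")[145:300,240:380]
cv2.imwrite("pics/tc.png",cv2.convertScaleAbs(cv2.resize(a,None,fx=5,fy=5,interpolation=3),alpha=1.6))
cv2.imwrite("pics/sc.png",cv2.convertScaleAbs(cv2.resize(b,None,fx=3.8,fy=3.8,interpolation=3),alpha=1.5))
E
cat > h.py <<'E'
import numpy as np
from scipy.spatial.transform import Rotation as R
from rig import arm,open_jaws,grasp,solver,readout,vision,workorder
def ray(n,u,v):
    m=vision.camera_model(n);q=np.array(m["rotation"])
    Rm=R.from_quat(q).as_matrix() if q.size==4 else q
    return np.array(m["origin"]),Rm@np.linalg.inv(m["intrinsics"])@[u,v,1]
def onz(n,u,v,z):
    o,d=ray(n,u,v);return o+d*(z-o[2])/d[2]
def two(a,b):
    o,d=ray("top",*a);p,e=ray("side",*b)
    s=np.linalg.lstsq(np.c_[d,-e],p-o,rcond=None)[0]
    x,y=o+d*s[0],p+e*s[1];return (x+y)/2,np.linalg.norm(x-y)
E
```

```text
(no output)
```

View pics/tc.png

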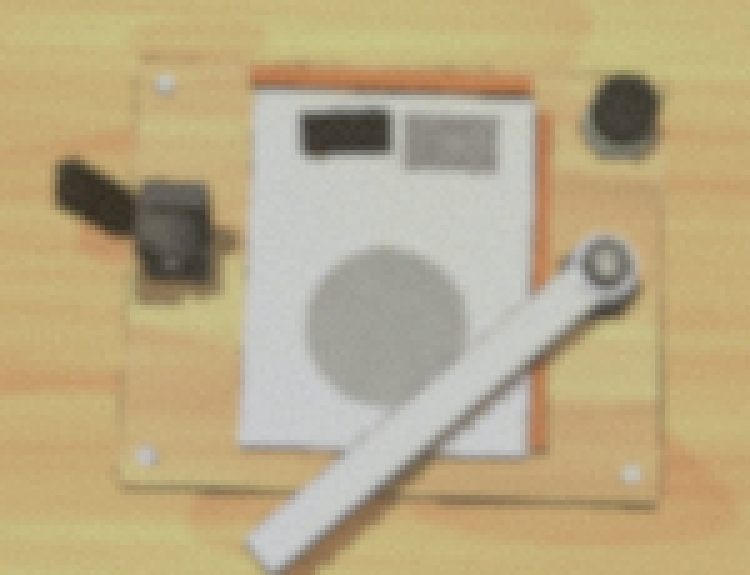

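View pics/sc.png

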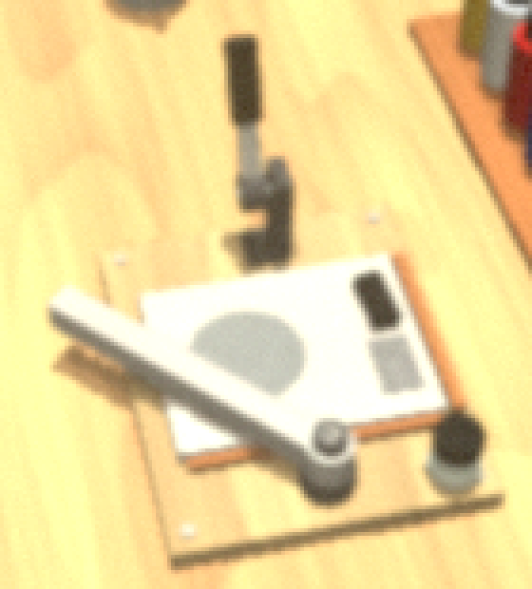

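Run:
```python
from h import *
T=lambda u,v:(225+u/5,135+v/5);S=lambda u,v:(240+u/3.8,145+v/3.8)
p=onz("top",*T(605,262),.066);e=onz("top",*T(260,557),.06)
sc=[onz("top",*T(*c),.019) for c in((165,84),(147,457),(630,472))]
print("pivot",p,"end",e,"len",np.linalg.norm((e-p)[:2]),[np.linalg.norm(x) for x in(sc[0]-sc[1],sc[2]-sc[1])])
print("pivot2",two(T(605,262),S(331,436)),"tip",two(T(64,182),S(241,40)))
y=sc[1]-sc[2];x=sc[0]-sc[1]
co=[onz("top",*T(*c),.018) for c in((122,487),(660,505))];y2=co[0]-co[1]
yaws=[np.arctan2(-y[0],y[1]),np.arctan2(x[1],x[0]),np.arctan2(-y2[0],y2[1])];print("yaws",yaws,np.linalg.norm(y2))
yaw=np.mean(yaws);c=Rz=R.from_euler("z",yaw).as_matrix()
org=p*[1,1,0]+Rz@[0,.12,0];f=lambda w:Rz.T@(w-org)
print("org",org,"end",f(e),"screws",[f(s) for s in sc],"corners",[f(s) for s in co])
t=two(T(64,182),S(241,40))[0];print("tip jig",f(t))
l=f(e)-f(p);print("strap angle",np.arctan2(-l[0],l[1]))
```

```text
pivot [ 0.60223865 -0.17136801  0.066     ] end [ 4.50178026e-01 -2.60117879e-04  6.00000000e-02] len 0.22891121521195837 [np.float64(0.20064050863966085), np.float64(0.24936289165276523)]
pivot2 (array([ 0.60140719, -0.17129728,  0.06623436]), np.float64(0.0015143368103966528)) tip (array([0.60706225, 0.09143663, 0.18707268]), np.float64(0.0009643085930887128))
yaws [np.float64(-0.012768429377515505), np.float64(-0.01878745337444597), np.float64(-0.01493501842060717)] 0.2773439391353011
org [ 0.60409821 -0.05138242  0.        ] end [-0.15469391  0.04873096  0.06      ] screws [array([0.10038664, 0.109187  , 0.019     ]), array([-0.10025278,  0.10984721,  0.019     ]), array([-0.09957239, -0.13951476,  0.019     ])] corners [array([-0.11620121,  0.12213813,  0.018     ]), array([-0.11604536, -0.15520576,  0.018     ])]
tip jig [0.00075051 0.14284783 0.18707268]
strap angle 0.7420241013325223
```

Measurements agree with the given sizes to within 2 mm: screw positions, strap length 229 mm, strap angle 0.74, lever angle about 1.17. Next I swing the strap.

```bash
cat >> h.py <<'E'
yaw=-.0155; org=np.array([.6037,-.0514,0]); J=R.from_euler("z",yaw)
W=lambda p:org+J.apply(p)
def down(a):  # tool down, closing axis along jig y turned by a
    y=R.from_euler("z",yaw+a).apply([0,1,0]);z=np.array([0,0,-1.])
    return R.from_matrix(np.c_[np.cross(y,z),y,z]).as_quat()
def st(): s=readout.read_state();print(round(s["clock"],2),J.inv().apply(s["tcp_pos"]-org).round(4),s["force"].round(1) if hasattr(s["force"],"round") else s["force"])
E
python3 - <<'E'
from h import *
def P(a,off,z,r=.15):
    return W(np.array([0,-.12,z])+R.from_euler("z",a).apply([-off,r,0]))
grasp(20)
a0=.742
arm.move_ptp(P(a0,.05,.2),down(a0));st()
arm.servo_line(P(a0,.05,.062),feed=.12,force_limit=15);st()
for a in np.arange(a0,0.02,-.12):
    if arm.servo_line(P(a,.022,.062),attitude=down(a),feed=.08,force_limit=15): print("force",a);st()
print(arm.servo_line(P(-.04,.022,.062),attitude=down(0),feed=.04,force_limit=12));st()
arm.hold(.3);st()
arm.servo_line(P(0,.05,.062),attitude=down(0),feed=.1);st()
arm.servo_line(P(0,.05,.26),feed=.2);st()
import cv2
for n,(r,c) in dict(top=(slice(135,250),slice(225,375)),side=(slice(145,300),slice(230,380))).items():
    globals()[n]=cv2.resize(vision.get_image(n)[r,c,::-1],(400,400))
cv2.imwrite("pics/s1.png",cv2.convertScaleAbs(np.hstack([top,side]),alpha=1.5))
E
```

```text
3.23 [-0.1381 -0.0427  0.2   ] [-0.2 -0.4 -0.5]
4.53 [-0.1378 -0.0433  0.0625] [-0.2  0.3  1. ]
False
7.67 [-0.0159  0.0308  0.0619] [-0.4  0.2  0.2]
7.97 [-0.0161  0.0308  0.062 ] [ 0.3 -0.9  0.1]
8.46 [-0.0494  0.0299  0.0623] [ 0.5 -0.2  0.5]
9.6 [-0.0504  0.0301  0.2589] [ 0.2  0.6 -0.5]
```

View pics/s1.png

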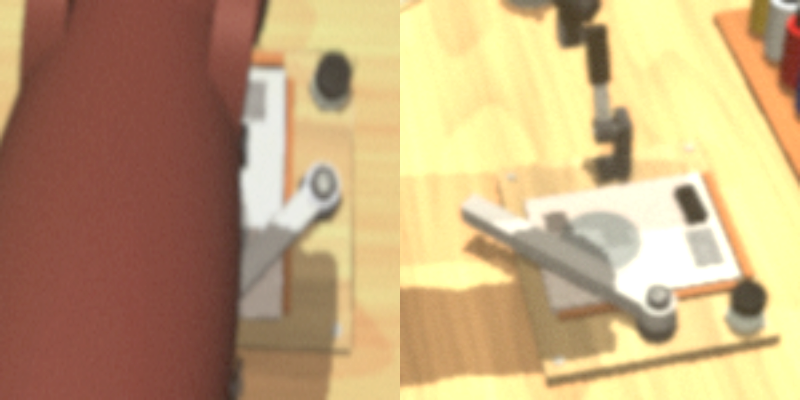

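The strap has not moved: the fingers passed over it at z 0.062. I'll check the gripper gap.

Run:
```python
from h import *
import cv2
s=readout.read_state();print(s["finger_gap"],s["grip_force"],s["tcp_pos"])
i=vision.get_image("side");cv2.imwrite("pics/s2.png",cv2.convertScaleAbs(cv2.resize(i[60:300,200:440,::-1],(600,600),interpolation=3),alpha=1.5))
```

```text
5.738105123297767e-05 0.0 [ 0.55358722 -0.02053494  0.25881093]
```

View pics/s2.png

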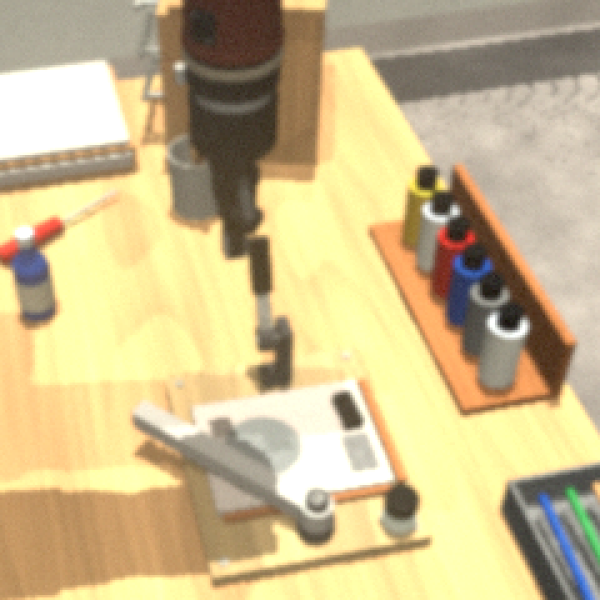

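Run:
```python
from h import *
s=readout.read_state();t=s["tcp_pos"]
print(R.from_quat(s["ee_rot"]).as_matrix().round(3))
m=vision.camera_model("side");Rm=R.from_quat(m["rotation"]).as_matrix()
for z in(.2,.22,.245,.259,.28):
    c=Rm.T@(np.array([t[0],t[1],z])-m["origin"]);p=m["intrinsics"]@c/c[2];print(z,p[:2], (p[:2]-[200,60])*2.5)
```

```text
[[-1.     0.015 -0.002]
 [ 0.015  1.     0.   ]
 [ 0.002  0.    -1.   ]]
0.2 [293.95022648 183.0530074 ] [234.87556619 307.63251849]
0.22 [293.87171755 177.04220379] [234.67929388 292.60550948]
0.245 [293.7704361  169.28788917] [234.42609025 273.21972293]
0.259 [293.71212718 164.82363916] [234.28031795 262.05909789]
0.28 [293.62242777 157.95606925] [234.05606943 244.89017311]
```

The fingertips show close to the TCP height (crop row 257, about z 0.26), not 14 mm ahead. So at 0.062 they just cleared the 60 mm strap top. I'll repeat at z 0.045, which also clears the board if the stated offset is right.

Run:
```python
from h import *
Z=.045
def P(a,off,z=Z,r=.15):
    return W(np.array([0,-.12,z])+R.from_euler("z",a).apply([-off,r,0]))
a0=.742
arm.move_ptp(P(a0,.055,.15),down(a0))
print(arm.servo_line(P(a0,.055),feed=.1,force_limit=10));st()
for a in np.arange(a0,0.02,-.12):
    if arm.servo_line(P(a,.022),attitude=down(a),feed=.06,force_limit=15): print("force",a)
    st()
print(arm.servo_line(P(-.05,.022),attitude=down(0),feed=.04,force_limit=12));st()
arm.hold(.3);st()
arm.servo_line(P(0,.06),attitude=down(0),feed=.1)
arm.servo_line(P(0,.06,.26),feed=.2);st()
import cv2
i=vision.get_image("side");cv2.imwrite("pics/s3.png",cv2.convertScaleAbs(cv2.resize(i[60:300,200:440,::-1],(600,600),interpolation=3),alpha=1.5))
```

```text
False
11.84 [-0.1414 -0.0467  0.0455] [0.9 0.5 0.1]
12.54 [-0.1177 -0.0241  0.0449] [ 0.1 -0.4 -0.1]
12.99 [-0.1055 -0.011   0.0449] [ 0.7 -0.2  0.4]
13.44 [-0.0918  0.0007  0.0449] [ 0.1 -0.5  0.2]
13.89 [-0.0767  0.0108  0.0449] [-0.4 -0.  -0.1]
14.34 [-0.0605  0.019   0.0449] [-0.8 -1.1 -0.2]
14.79 [-0.0434  0.0253  0.0449] [ 0.5 -0.8  0.2]
15.24 [-0.0257  0.0294  0.0449] [-0.7  0.1  0.7]
True
15.47 [-0.0244  0.03    0.044 ] [ 0.8  0.3 -0.6]
15.77 [-0.0244  0.03    0.044 ] [-1.3 -0.5  0.8]
17.5 [-0.0605  0.0301  0.259 ] [-0.5  0.5 -0.4]
```

View pics/s3.png

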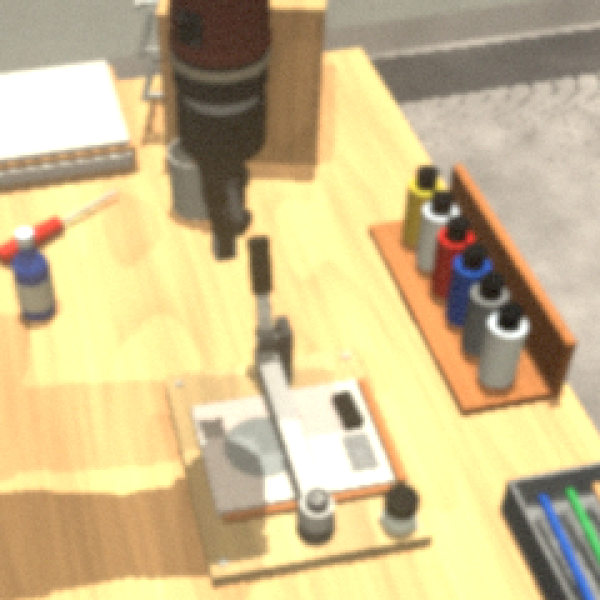

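The strap (pivot at (316,500), end at (270,365)) now lies against the upright, and the push stopped on force. The lever (tip at (260,240)) is still raised. Next I push the lever down along its arc.

Run:
```python
from h import *
def C(t,dy=0,r=.095):
    return W([0,.098+r*np.cos(t)-.007*np.sin(t)-.011+dy,.080+r*np.sin(t)+.007*np.cos(t)])
t0=1.17
q=min((down(s*np.pi/2) for s in(1,-1)),key=lambda q:(lambda j:9 if j is None else abs(j[5]))(solver.solve_ik(C(t0,-.035),q)))
arm.move_ptp(C(t0,-.035)+[0,0,.07],q);st()
print(arm.servo_line(C(t0,-.035),feed=.1,force_limit=10));st()
for t in np.arange(t0,.02,-.13):
    if arm.servo_line(C(t),feed=.05,force_limit=20): print("force",t);st()
st()
print(arm.servo_line(C(0)-[0,0,.015],feed=.03,force_limit=20));st()
arm.hold(.3)
arm.servo_line(C(0)+[0,0,.12],feed=.15);st()
import cv2
i=vision.get_image("side");cv2.imwrite("pics/s4.png",cv2.convertScaleAbs(cv2.resize(i[60:300,200:440,::-1],(600,600),interpolation=3),alpha=1.5))
```

```text
19.03 [-1.000e-04  8.250e-02  2.401e-01] [ 0.3  0.  -0.9]
False
19.88 [0.0004 0.0826 0.1708] [0.6 0.  0.6]
23.93 [-0.0004  0.1803  0.0987] [-0.8 -0.8 -1.1]
True
24.67 [0.0004 0.1819 0.077 ] [-2.6 -0.3 10.6]
25.98 [-0.0006  0.1819  0.2058] [-0.7  0.4 -0.4]
```

View pics/s4.png

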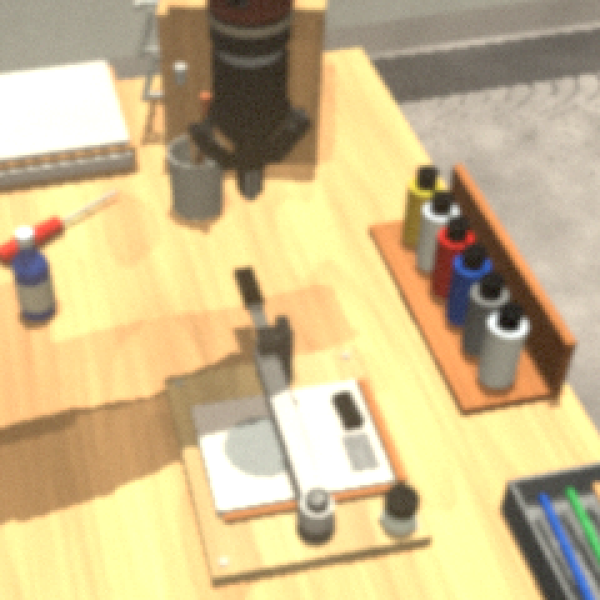

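The handle end is now at crop (244,272), which is lower. I'll compare that with the projected fully-down position.

Run:
```python
from h import *
m=vision.camera_model("side");Rm=R.from_quat(m["rotation"]).as_matrix()
for t in(0,.1,.2,.3,.5,.8,1.17):
    o=[]
    for r in(.055,.12):
        c=Rm.T@(W([0,.098+r*np.cos(t),.08+r*np.sin(t)])-m["origin"]);p=m["intrinsics"]@c/c[2];o+=list(((p[:2]-[200,60])*2.5).round(0))
    print(t,o)
```

```text
0 [np.float64(255.0), np.float64(306.0), np.float64(243.0), np.float64(269.0)]
0.1 [np.float64(255.0), np.float64(302.0), np.float64(243.0), np.float64(262.0)]
0.2 [np.float64(256.0), np.float64(299.0), np.float64(243.0), np.float64(255.0)]
0.3 [np.float64(256.0), np.float64(297.0), np.float64(244.0), np.float64(249.0)]
0.5 [np.float64(257.0), np.float64(293.0), np.float64(245.0), np.float64(240.0)]
0.8 [np.float64(259.0), np.float64(290.0), np.float64(250.0), np.float64(232.0)]
1.17 [np.float64(263.0), np.float64(292.0), np.float64(258.0), np.float64(235.0)]
```

The view matches the lever at 0 rad. I'll press once more, a little harder, as a check, then retreat and hand in.

Run:
```python
from h import *
p=W([0,.182,.10]);arm.servo_line(p,feed=.12)
print(arm.servo_line(p-[0,0,.035],feed=.03,force_limit=30));st()
arm.servo_line(p+[0,0,.12],feed=.15);arm.hold(.5);st()
workorder.job_done()
```

```text
True
27.88 [-0.     0.182  0.077] [-3.2 -0.7 12.1]
29.48 [-0.      0.182   0.2199] [ 0.4  0.3 -0.2]
the job is handed in; nothing more can be done
```

I swung the strap against its stop, then pushed the lever fully down (two presses stopped at the same height), and handed the job in at about 29.5 s; no verdict came back.

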